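Seat the blank cell in the bar's clarity meter, square to the light

TASK

Get the bar's clarity meter ready for zeroing: lift the flat-sided glass blank cell out of the wooden stand, lower it into the meter's round well and turn it under light pressure until you feel it drop into the slot of the turning holder inside, then push it gently fully home. Turn cell and holder together anticlockwise (seen from above) up to the stop, so that the cell's clear faces look squarely at the lamp and the detector, and let go, leaving it seated like that. The cell is glass: never force it against the meter or tip it over, and do not disturb the other things on the bar.

Things in the scene. Friction and masses are not known exactly. Their poses are not given: they have to be found in the camera images.
- cell: Blank cell, 75 g, a flat upright glass cell 84 mm tall; origin at the centre of its underside, z up. Glass body 18 mm (x) by 32 mm (y) from z = 0 to 52 mm; the foot is flat and square-edged. The two broad faces (normals +x, -x) are the clear ones; the narrow ends (+y, -y) are frosted white and ribbed. Either way round is the same. Starts upright in the stand's pocket.
- cap (a point): Centre of the cell's black square cap, 68 mm above the cell's origin; axes as the cell's. The cap is 26 by 26 mm with sides parallel to the body's, from z = 52 to 84 mm of the cell: the place to grip it, by either pair of sides. With the cell fully home only the cap stands above the well, from 2 mm over the rim.
- stand: Dark wooden stand fixed to the worktop, 56 (x) by 112 (y) by 24 mm tall, origin at the centre of its underside. A rectangular pocket at y = +28 mm (21 by 35 mm, 16 mm deep, floor 8 mm above the worktop) holds the cell with 1.5 mm clearance a side; a round one at y = -34 mm holds the vial.
- meter: Clarity meter fixed to the worktop; origin on the worktop under its well, z up. A round steel tower 66 mm across and 62 mm tall holds the well. The light path runs along the meter's y through the well, from the finned lamp barrel (+y) to the plain detector barrel (-y), each up to 78 mm out and 46 mm high. Sloping console at x = -40 to -105 mm, at most 46 mm high.
- rim (a point): Centre of the well's mouth, 62 mm above the worktop on the well's axis; axes as the meter's. The well is a round vertical bore 39.6 mm across, in which the cell can turn freely about its upright axis. 16 mm below the rim lies the flat upper face of the black turning holder. The floor of the holder's slot is a soft rubber pad.
- slot (a point): Centre of the mouth of the holder's slot, on the well's axis 46 mm above the worktop; axes are the METER's, the slot's angle is not measured. Slot 34 by 20 mm, 34 mm deep: the cell fits with 1 mm a side, the foot enters when within about 3 degrees. A few newtons down are enough to feel for it. A cell turned on the holder's face does not carry it along unless pressed hard.
- seat (a point): Centre of the slot's floor, on the well's axis 12 mm above the worktop; axes are the METER's. A cell fully home has its origin here. The holder starts parked anywhere from 10 to 80 degrees short of its stop. It turns anticlockwise (from above) to the stop against 0.08 N m friction and stays where left. A cell driven to the stop has its x along the meter's y, either way round.
- vial: Round capped glass vial, 24 mm across and 48 mm tall, in the stand's other pocket. Origin at its underside. Leave it alone.
- tumbler: Faceted drinking glass, 70 mm across and 87 mm tall, origin at its underside. Leave it alone.
- bitters: Small bitters bottle with black cap, 39 mm across and 100 mm tall, origin at its underside. Leave it alone.
- jigger: Small steel double-cone jigger, 37 mm across and 68 mm tall, origin at its underside. Leave it alone.
- matchbox: Matchbox lying flat, 50 by 63 by 18 mm, origin at its underside. Leave it alone.
- highball: Tall straight glass, 69 mm across and 154 mm tall, origin at its underside. Leave it alone.

How it is judged:
By the outcome, as a careful person would: the job done as asked, in the order asked, and still so for the second after the job is handed in, with the robot touching nothing.
It also fails if it takes over 72 s, if anything falls off the work surface, if the arm or the gripper's body presses on something with over 40 N, if the wrist force passes 120 N, or if a joint passes its speed limit or range.

ROBOT

A 6-joint arm with a two-finger parallel gripper is mounted at the origin on a cart in front of the work surface, level with it; the furniture and walls round the work are solid. World frame = base frame: x ahead of the robot, y to its left, z up, the work surface at z = 0. Lengths are in m, angles in rad, forces in N, time in s.
With the tool pointing down it reaches from about 0.375 to 0.9 m from the base axis. Payload 3.1 kg.
Tool frame: the origin (TCP) lies between the finger pads; the fingertips stand 14 mm ahead of it and the grasp point (between the pads) lies 5 mm behind it; z points along the fingers, y is the line along which they close (so a half turn about z gives the same grasp; the last joint's range is limited). The gripper opens to 85 mm and grips with 20 to 120 N. Pads are 22 mm wide; open, the fingers measure 114 mm over their backs; the gripper's body (76 mm by 85 mm) begins 54 mm behind the grasp point. The pads swing forward as they close: fully open they stand 13 mm farther back than shut.
Start: joints at [0.928, 0.527, 1.433, -0, 1.181, -0.178], TCP at [0.28, 0.559, 0.245] pointing down, gripper open.
Joint ranges: [-3.08, 3.08], [-0.75, 2.2], [0.22, 2.44], [-1.43, 4.57], [0, 2.65], [-2.85, 2.85]. Speed limits (rad/s): [2.79, 2.79, 3.14, 3.14, 3.14, 3.14].

INTERFACE

Orientations are given as a rotation vector (axis times angle).
In Python, from workcell import manip gives the robot as it stands.
- The arm moves only by the tool jog_arm, never from a script. Its argument "targets" is a list of rows, each a list of 3 entries, a list of its own where there are three numbers: the shift along the world's x, y, z in m, then the turn, a rotation vector about the world's x, y, z in rad, then the opening, from -1 (shut) to 1 (fully open). In form: [[[x, y, z], [rx, ry, rz], fingers], ...]. A call has exactly 5 rows; each row shifts and turns the commanded pose from where the row before left it; what a row does not reach is not made up. A row lasts 1/10 s, in which the tool goes at most 50 mm and 8.59 degrees, less where a joint would pass 70% of its speed; a pose out of reach is approached as far as the arm can. A call is refused whole if a number of a shift passes 0.05 or a number of a turn 0.15, either way. A call with a gripper value outside its range is refused whole. The fingers move at their own pace and stop on an object; "squeeze" is the grip in N (left out, the last holds). Time passes only in rows, so rows that do not move let the fingers close, or fill a call up. It gives the time, the measured TCP pose, the force, the opening and the grip force at its end, in the units of the state.
- manip.get_obs(): the state, without advancing time (a new reading comes with each control period).
- manip.get_image(name): name is "side" or "top" or "wrist"; returns a dict with "image" (400x640x3 uint8, blue, green, red), "depth" (400x640 float32, m along the optical axis (not along the pixel's ray), 0 where there is no reading), "camera_matrix" (3x3 intrinsics, pixels), "R" (3x3) and "t" (3): a world point X has camera coordinates R X + t; the wrist camera has in their place "tool_from_camera" (4x4, takes a point from camera to tool coordinates, whose origin is the TCP and whose axes are the flange's). Camera axes: x right, y down, z forward; pixel columns grow to the right and rows downward; lengths in m; the calibration is good to about 2 mm. A picture is of the moment at which its call begins: read the wrist's pose just before it.
- manip.close_job(): hands the job in; it is judged then, once.
The state is a dict: "time": time; "joint_pos": joint angles; "dq": joint speeds; "tau": joint torques, N m; "ee_pos": TCP position; "tcp_rot": TCP orientation; "force": force on the tool from outside, world axes, zero at the start; "moment": the same for the moment, N m; "opening": finger opening in m; "grip_force": force on a finger pad.
Only numpy, scipy, OpenCV 4.12 (cv2) and the standard library are available. Lean on these libraries where they do the work, as an engineer would, in place of code of your own. Each camera call takes 0.05 s, during which the arm holds its last target. There are 200 camera calls.

## Working session

There is one attempt and no reset: what is moved stays moved. The work goes in short steps, Python scripts to look and compute and a tool call to move; the robot and the scene stay as the last step left them, time stands still between calls to the robot, and variables do not carry over. Pictures are saved under pics/ and viewed, at most 13 in all, crops included, and the job is handed in when it is done.

Besides the shell and the picture viewer there is one more tool, called after "Request:" as name(argument=value, ...) on one line, values as JSON. jog_arm: Moves the arm, as the interface text tells. Its arguments: {"type":"object","properties":{"targets":{"type":"array","items":{"type":"array"}},"squeeze":{"type":"number"}},"required":["targets"]}

```bash
mkdir -p pics; cat > h.py <<'E'
import numpy as np, cv2
from workcell import manip
E
python3 - <<'E'
from h import *
o=manip.get_obs(); print(o)
for n in("side","top"):
    d=manip.get_image(n); cv2.imwrite(f"pics/{n}0.png",d["image"]); np.savez(f"{n}0.npz",**d)
    print(n,d["camera_matrix"],d["R"],d["t"])
E
```

```text
{'time': 0.0, 'joint_pos': array([ 9.28525525e-01,  5.28449472e-01,  1.43390896e+00,  2.16019138e-05,
        1.18137508e+00, -1.78483424e-01]), 'dq': array([-0.00026335, -0.00025176,  0.00075535, -0.00080676, -0.00140636,
       -0.00108126]), 'tau': array([ 2.38926259e-04, -4.42353487e+01, -1.78024954e+01, -2.52963573e-04,
        8.42861307e-03,  3.36767307e-06]), 'ee_pos': array([0.27913118, 0.55844396, 0.24434171]), 'tcp_rot': array([-0.72181548, -3.05664793,  0.00307027]), 'force': array([-0.33553444, -0.16467616, -0.50925327]), 'moment': array([ 0.03451523,  0.0125243 , -0.04965066]), 'grip_force': 0.0, 'opening': 0.08562225249705717}
side [[444.35883159   0.         327.46615457]
 [  0.         444.35883159 197.2639903 ]
 [  0.           0.           1.        ]] [[ 0.99957912  0.02815333 -0.00699818]
 [ 0.00589177 -0.43321822 -0.90126981]
 [-0.02840549  0.90084925 -0.43320176]] [-0.54681715  0.01000109  1.07891491]
top [[517.70501933   0.         327.75569877]
 [  0.         517.70501933 203.92850443]
 [  0.           0.           1.        ]] [[ 0.00954714 -0.99991281  0.00912253]
 [-0.99890437 -0.00995469 -0.04572702]
 [ 0.04581384 -0.00867597 -0.99891232]] [-0.13398678  0.56019231  1.36010935]
```

View pics/top0.png

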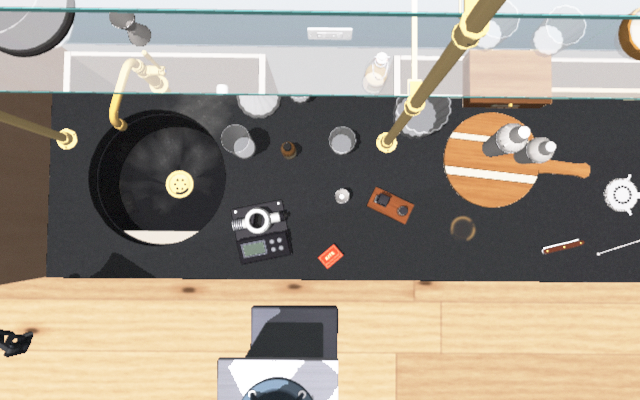

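View pics/side0.png

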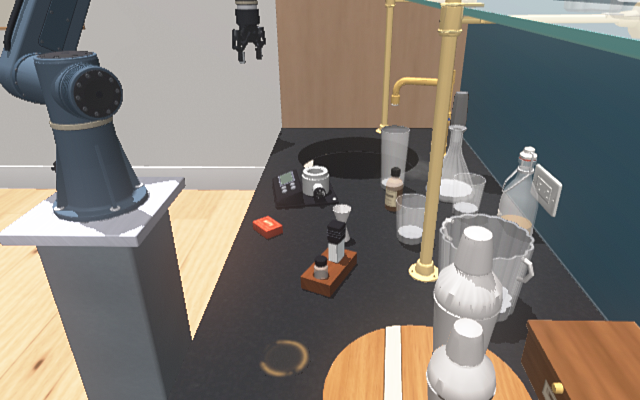

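The top view shows the meter well at about (257,220), the console below it, the stand at (390,205), the cell cap at (383,199), the vial at (403,211) and the jigger at (342,196). The side view shows the cap at (336,230), the well at (316,172) and the jigger just beyond the cell. Next I'll get rough positions from two views.

```bash
cat >> h.py <<'E'
def ray(d,uv):
    K,R,t=d["camera_matrix"],d["R"],d["t"]
    v=R.T@(np.linalg.inv(K)@np.array([uv[0],uv[1],1.])); return -R.T@t, v
def onplane(d,uv,z):
    c,v=ray(d,uv); return c+v*(z-c[2])/v[2]
def tri(a,ua,b,ub):
    c1,v1=ray(a,ua);c2,v2=ray(b,ub)
    s=np.linalg.lstsq(np.c_[v1,-v2],c2-c1,rcond=None)[0]
    p,q=c1+s[0]*v1,c2+s[1]*v2; return (p+q)/2,np.linalg.norm(p-q)
def wristcam():
    o=manip.get_obs(); d=dict(manip.get_image("wrist"))
    T=np.eye(4);T[:3,:3]=cv2.Rodrigues(np.array(o["tcp_rot"]))[0];T[:3,3]=o["ee_pos"]
    M=np.linalg.inv(T@d["tool_from_camera"]); d["R"]=M[:3,:3]; d["t"]=M[:3,3]; d["ee"]=o["ee_pos"]; return d
E
python3 - <<'E'
from h import *
t=dict(np.load("top0.npz"));s=dict(np.load("side0.npz"))
print("cap",tri(t,(383,199),s,(337,228)),"well",tri(t,(257,220),s,(316,172)),"vial",tri(t,(403,210),s,(321,260)))
for n,uv,z in(("jig",(342,196),.06),("bit",(289,150),.1),("tumb",(343,140),.08),("high",(238,141),.15),("match",(331,256),.018),("post",(387,142),0)): print(n,onplane(t,uv,z).round(3))
hsv=cv2.cvtColor(t["image"],cv2.COLOR_BGR2HSV)
m=cv2.inRange(hsv,(3,100,50),(18,255,200));m[:180]=0;m[230:]=0;m[:,:360]=0;m[:,420:]=0
p=max(cv2.findContours(m,0,2)[0],key=cv2.contourArea);b=cv2.boxPoints(cv2.minAreaRect(p))
print([onplane(t,q,.024).round(3) for q in b])
a=cv2.resize(t["image"][180:270,220:420],None,fx=4,fy=4,interpolation=2);cv2.imwrite("pics/topc.png",a)
for n in("wrist",): 
    d=wristcam();print(d["tool_from_camera"],d["camera_matrix"])
E
```

```text
cap (array([ 0.57207146, -0.26713635,  0.08291498]), np.float64(9.330084150420087e-05)) well (array([0.51717664, 0.05271453, 0.05765913]), np.float64(0.0014723197453265693)) vial (array([ 0.54576132, -0.32248999,  0.05215295]), np.float64(0.0003773687962531362))
jig [ 0.58  -0.164  0.06 ]
bit [ 0.691 -0.03   0.1  ]
tumb [ 0.721 -0.165  0.08 ]
high [0.704 0.089 0.15 ]
match [ 0.424 -0.138  0.018]
post [ 0.731 -0.287  0.   ]
[array([ 0.557, -0.228,  0.024]), array([ 0.61 , -0.253,  0.024]), array([ 0.563, -0.357,  0.024]), array([ 0.509, -0.332,  0.024])]
[[-5.13940765e-04 -9.50238837e-01 -3.11521892e-01  7.95617966e-02]
 [ 9.99999772e-01 -3.52048842e-04 -5.75915112e-04 -2.89208976e-04]
 [ 4.37585985e-04 -3.11522117e-01  9.50238801e-01 -1.29363089e-01]
 [ 0.00000000e+00  0.00000000e+00  0.00000000e+00  1.00000000e+00]] [[306.83364483   0.         314.79068692]
 [  0.         306.83364483 199.10056124]
 [  0.           0.           1.        ]]
```

View pics/topc.png

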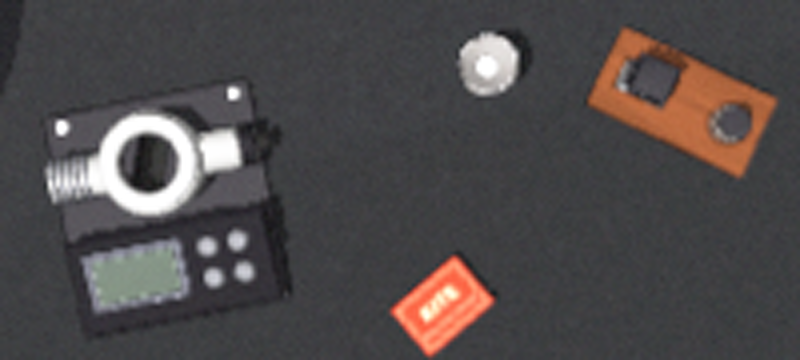

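Measured: cell at about (0.572,-0.267) with x at about -24°, well at about (0.517,0.053) with meter yaw about 10°. I'll move over the well and turn the tool to φ = -24° on the way.

Request:
jog_arm(targets=[[[0.016,-0.034,-0.005],[0,0,-0.102],1],[[0.016,-0.034,-0.005],[0,0,-0.102],1],[[0.016,-0.034,-0.005],[0,0,-0.102],1],[[0.016,-0.034,-0.005],[0,0,-0.102],1],[[0.016,-0.034,-0.005],[0,0,-0.102],1]])

```text
time: 0.65
ee_pos: [0.3598, 0.3876, 0.22]
tcp_rot: [-1.475, -2.774, 0.0]
force: [1.4, 0.6, 0.2]
opening: 0.0854
grip_force: 0.0
```

Request:
jog_arm(targets=[[[0.016,-0.034,-0.005],[0,0,-0.102],1],[[0.016,-0.034,-0.005],[0,0,-0.102],1],[[0.016,-0.034,-0.005],[0,0,-0.102],1],[[0.016,-0.034,-0.005],[0,0,-0.102],1],[[0.016,-0.034,-0.005],[0,0,-0.102],1]])

```text
time: 1.15
ee_pos: [0.4399, 0.2175, 0.1951]
tcp_rot: [-2.127, -2.312, 0.0]
force: [1.1, 0.2, 0.1]
opening: 0.0854
grip_force: 0.0
```

Request:
jog_arm(targets=[[[0.016,-0.034,-0.005],[0,0,-0.102],1],[[0.016,-0.034,-0.005],[0,0,-0.102],1],[[0.016,-0.034,-0.005],[0,0,-0.102],1],[[0.013,-0.034,-0.005],[0,0,-0.102],1],[[0,0,0],[0,0,0],1]])

```text
time: 1.65
ee_pos: [0.5028, 0.0793, 0.1748]
tcp_rot: [2.552, 1.829, 0.001]
force: [-0.0, -0.2, 0.4]
opening: 0.0854
grip_force: 0.0
```

```bash
python3 - <<'E'
from h import *
d=wristcam();np.savez("w1.npz",**d);cv2.imwrite("pics/w1.png",d["image"]);print(d["ee"],manip.get_obs()["joint_pos"].round(2))
E
```

```text
[0.50276591 0.07925905 0.17478985] [-0.06  0.48  1.79  0.    0.87  0.26]
```

View pics/w1.png

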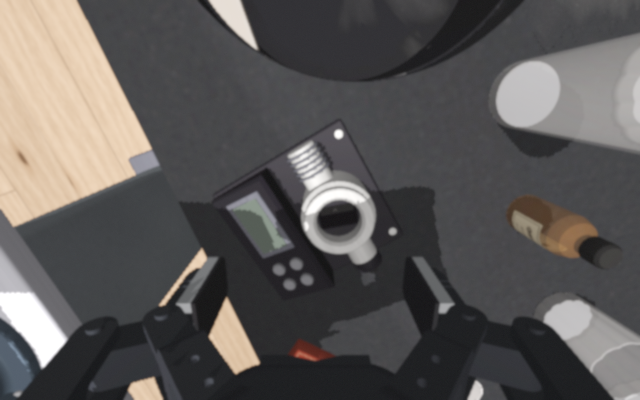

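The wrist view shows the well ring at (339,213) with a dark slot band across it inside, the lamp at (308,160) and the detector at (363,250). I'll zoom in and fit the rim.

```bash
python3 - <<'E'
from h import *
d=dict(np.load("w1.npz"));im=d["image"]
c,r=onplane(d,(339,215),.062),0
# rectify the plane z=0.046 (holder face) around the well, 0.15 mm per pixel; x right, y up
def rect(z,c,half=.04,n=300):
    P=np.array([[c[0]+a*half,c[1]+b*half,z] for a,b in((-1,1),(1,1),(1,-1),(-1,-1))])
    q=(d["R"]@P.T).T+d["t"];q=(d["camera_matrix"]@q.T).T;q=(q[:,:2]/q[:,2:]).astype(np.float32)
    return cv2.warpPerspective(im,cv2.getPerspectiveTransform(q,np.float32([[0,0],[n,0],[n,n],[0,n]])),(n,n),flags=2|16*0)
print(c)
a=np.hstack([rect(.062,c),rect(.046,c)])
b=cv2.convertScaleAbs(a[:,300:],alpha=3); cv2.imwrite("pics/w1r.png",np.hstack([a[:,:300],b]))
print("cam",-d["R"].T@d["t"])
t=dict(np.load("top0.npz"))
g=cv2.cvtColor(t["image"],6)[195:245,235:280]; m=(g>150).astype(np.uint8)
E
```

```text
[0.51805921 0.05916419 0.062     ]
cam [0.52844823 0.15465268 0.30410931]
```

View pics/w1r.png

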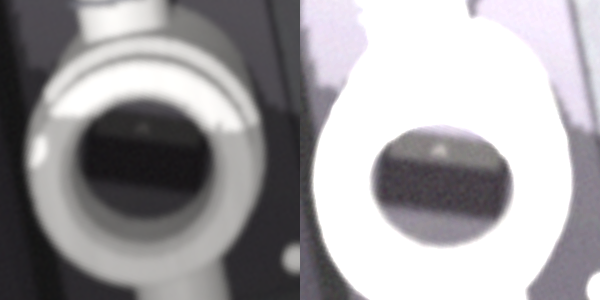

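The rectified view shows the bore (left panel, centre (146,155)). The slot band in the right panel runs nearly along world x, dropping about 5° to the right, so the holder is about 15-20° short of its stop. I'll take a second, closer and more vertical view for precision.

Request:
jog_arm(targets=[[[0.005,-0.03,-0.015],[0,0,-0.05],1],[[0.005,-0.03,-0.015],[0,0,-0.05],1],[[0,-0.015,-0.01],[0,0,0],1],[[0,0,0],[0,0,0],1],[[0,0,0],[0,0,0],1]])

```text
time: 2.2
ee_pos: [0.5098, 0.009, 0.1353]
tcp_rot: [-2.635, -1.708, 0.001]
force: [-0.8, -0.2, 0.4]
opening: 0.0854
grip_force: 0.0
```

```bash
cat >> h.py <<'E'
def rect(d,z,c,half=.04,n=400):
    P=np.array([[c[0]+a*half,c[1]+b*half,z] for a,b in((-1,1),(1,1),(1,-1),(-1,-1))])
    q=(d["R"]@P.T).T+d["t"];q=(d["camera_matrix"]@q.T).T;q=(q[:,:2]/q[:,2:]).astype(np.float32)
    return cv2.warpPerspective(d["image"],cv2.getPerspectiveTransform(q,np.float32([[0,0],[n,0],[n,n],[0,n]])),(n,n),flags=2)
E
python3 - <<'E'
from h import *
d=wristcam();np.savez("w2.npz",**d);print(d["ee"],"cam",-d["R"].T@d["t"])
a=rect(d,.062,(.518,.056));b=cv2.convertScaleAbs(rect(d,.046,(.518,.056)),alpha=3)
cv2.imwrite("pics/w2r.png",np.hstack([a,b]))
E
```

```text
[0.50980722 0.00899182 0.13526789] cam [0.54276773 0.08142639 0.26464852]
```

View pics/w2r.png

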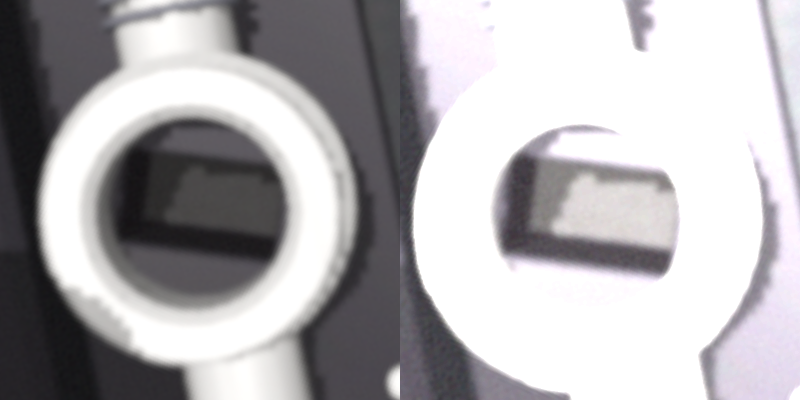

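The closer view shows the bore centred near (195,211) in the left panel. In the right panel the slot edges run from (508,155) to (670,172) and from (505,250) to (665,272). I'll fit them now.

```bash
python3 - <<'E'
from h import *
w=[dict(np.load(f"w{i}.npz")) for i in(1,2)]
def rim(d):
    g=cv2.cvtColor(d["image"],6); m=(g>90).astype(np.uint8)
    C,h=cv2.findContours(m,cv2.RETR_CCOMP,2); P=(d["R"]@[.517,.054,.062]+d["t"]);p=d["camera_matrix"]@P;p=p[:2]/p[2]
    best=[c for c in C if len(c)>20 and cv2.pointPolygonTest(c,p.tolist(),False)>0]
    c=min(best,key=cv2.contourArea); e=cv2.fitEllipse(c); return e
for d in w:
    e=rim(d);print(e,onplane(d,e[0],.062))
e=[rim(d) for d in w]; print("rim tri",tri(w[0],e[0][0],w[1],e[1][0]))
# slot edges: dark->bright transitions per column at z=.046
r=cv2.cvtColor(rect(w[1],.046,(.518,.056)),6).astype(float); r=cv2.GaussianBlur(r,(7,7),0)
gy=np.gradient(r,axis=0)
for lo,hi,s in((140,195,-1),(215,285,1)):
    cs=np.arange(115,265,3); ys=[lo+np.argmax(s*gy[lo:hi,c]) for c in cs]
    l=cv2.fitLine(np.float32(np.c_[cs,ys]),cv2.DIST_HUBER,0,.01,.01).ravel()
    print("edge",np.degrees(np.arctan2(-l[1],l[0])),l[2:],np.array(ys)[::6])
print("z map",[float(w[1]["depth"][int(e[1][0][1]),int(e[1][0][0])])])
# tower outer circle, at z=.062
g=cv2.cvtColor(rect(w[1],.062,(.518,.056)),6); print(cv2.HoughCircles(g,cv2.HOUGH_GRADIENT,1,400,param1=80,param2=20,minRadius=85,maxRadius=110))
E
```

```text
((338.4974670410156, 218.53518676757812), (35.337867736816406, 44.84495544433594), 81.0140151977539) [0.51669662 0.05623529 0.062     ]
((296.31634521484375, 154.423828125), (48.9556770324707, 56.559349060058594), 88.36256408691406) [0.51690994 0.05436852 0.062     ]
rim tri (array([0.51623377, 0.05354954, 0.05552238]), np.float64(0.0003104799199374941))
edge -6.64875 [186.46475 160.27443] [147 140 156 159 161 163 166 140 157]
edge -7.701831 [171.4 264.1] [256 258 262 262 267 269 270 273 284]
z map [0.25344836711883545]
[[[190.5 214.5  96.6]]]
```

Well centre is at about (0.5165,0.0535), and the slot's long axis is at about -7.2°, so its x is at 82.8°. Now over to the stand.

Request:
jog_arm(targets=[[[0.01,-0.04,0.01],[0,0,0],1],[[0.01,-0.04,0.01],[0,0,0],1],[[0.01,-0.04,0.01],[0,0,0],1],[[0.01,-0.04,0.01],[0,0,0],1],[[0.01,-0.04,0.005],[0,0,0],1]])

```text
time: 2.75
ee_pos: [0.5617, -0.1921, 0.1823]
tcp_rot: [2.633, 1.71, 0.003]
force: [0.5, 0.3, -1.0]
opening: 0.0855
grip_force: 0.0
```

Request:
jog_arm(targets=[[[0.01,-0.04,0],[0,0,0],1],[[0.002,-0.036,0],[0,0,0],1],[[0,0,0],[0,0,0],1],[[0,0,0],[0,0,0],1],[[0,0,0],[0,0,0],1]])

```text
time: 3.25
ee_pos: [0.5723, -0.2657, 0.1804]
tcp_rot: [-2.634, -1.71, 0.0]
force: [0.6, -0.3, 0.0]
opening: 0.0853
grip_force: 0.0
```

```bash
python3 - <<'E'
from h import *
d=wristcam();np.savez("w3.npz",**d);print(d["ee"],"cam",-d["R"].T@d["t"])
print(rect.__name__)
a=rect(d,.092,(.572,-.267));b=rect(d,.024,(.572,-.267))
cv2.imwrite("pics/w3r.png",np.hstack([a,b]))
E
```

```text
[ 0.57234022 -0.26569524  0.18044568] cam [ 0.60514628 -0.19327702  0.30987483]
rect
```

View pics/w3r.png

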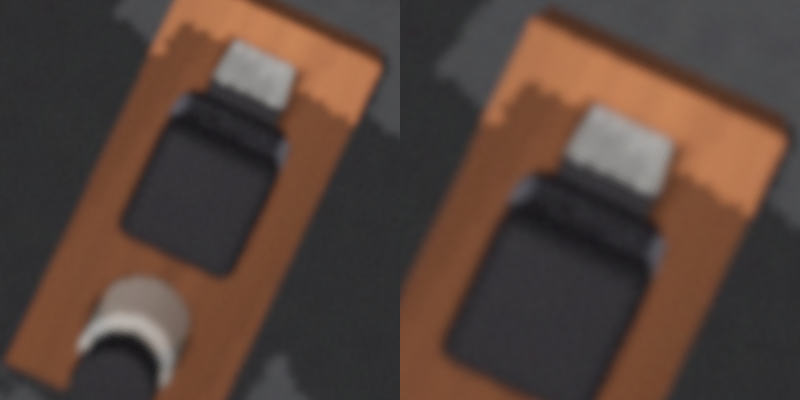

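The left panel (z = 0.092) shows the cap top with corners near (175,110), (122,226), (226,276) and (282,150), and the ribbed body end at (255,75). The cap looks a bit small for that plane, so I'll check with depth points and a lower second view.

Request:
jog_arm(targets=[[[-0.02,-0.03,-0.01],[0,0,0],1],[[-0.01,-0.04,-0.01],[0,0,0],1],[[0,0,0],[0,0,0],1],[[0,0,0],[0,0,0],1],[[0,0,0],[0,0,0],1]])

```text
time: 3.8
ee_pos: [0.5428, -0.3362, 0.1605]
tcp_rot: [-2.635, -1.71, -0.0]
force: [-0.1, -0.1, 0.1]
opening: 0.0852
grip_force: 0.0
```

```bash
python3 - <<'E'
from h import *
d4=wristcam();np.savez("w4.npz",**d4)
d3=dict(np.load("w3.npz"))
cors=[]
for d in(d3,d4):
    K,R,t=d["camera_matrix"],d["R"],d["t"];v,u=np.mgrid[0:400,0:640];z=d["depth"]
    C=np.stack([(u-K[0,2])/K[0,0]*z,(v-K[1,2])/K[1,1]*z,z],-1); W=(C-t)@R
    near=(z>0)&(np.hypot(W[...,0]-.572,W[...,1]+.267)<.035)
    m=near&(W[...,2]>.075); print("cap n",m.sum(),"zpct",np.percentile(W[m][:,2],[5,25,50,75,95]).round(4))
    top=near&(W[...,2]>np.percentile(W[m][:,2],60)-.003)
    c,s,a=cv2.minAreaRect((W[top][:,:2]*1000).astype(np.float32)); print("top rect mm",c,s,a)
    # colour: dark pixels on the cap top in image
    c=max(cv2.findContours(top.astype(np.uint8),0,2)[0],key=cv2.contourArea); r=cv2.minAreaRect(c); cors.append(r[0])
    M=cv2.moments(c); cors[-1]=(M["m10"]/M["m00"],M["m01"]/M["m00"])
    print("at .092",onplane(d,cors[-1],.092))
    b=(z>0)&(abs(W[...,2]-.024)<.003)&(np.hypot(W[...,0]-.56,W[...,1]+.2925)<.075)
    c,s,a=cv2.minAreaRect((W[b][:,:2]*1000).astype(np.float32)); print("stand",c,s,a,np.median(W[b][:,2]))
print(tri(d3,cors[0],d4,cors[1]),d4["ee"])
cv2.imwrite("pics/w4.png",d4["image"][100:,150:500])
E
```

```text
cap n 11968 zpct [0.0924 0.2454 0.2501 0.254  0.2589]
top rect mm (578.4725952148438, -252.44627380371094) (11.718833923339844, 63.93861389160156) 66.49435424804688
at .092 [ 0.50043846 -0.42446735  0.092     ]
stand (559.54052734375, -293.3003234863281) (112.59258270263672, 56.174156188964844) 64.78614044189453 0.024885550643627158
cap n 1796 zpct [0.0905 0.092  0.0926 0.0931 0.0939]
top rect mm (570.9763793945312, -267.71044921875) (25.91670799255371, 25.949148178100586) 64.8748550415039
at .092 [ 0.57118453 -0.26732322  0.092     ]
stand (559.5789794921875, -293.52923583984375) (112.38972473144531, 56.22923278808594) 64.73436737060547 0.02486089194752926
(array([ 0.57383805, -0.26430623,  0.24322363]), np.float64(0.0015696396039285804)) [ 0.5428365  -0.33624262  0.16052072]
```

View pics/w4.png

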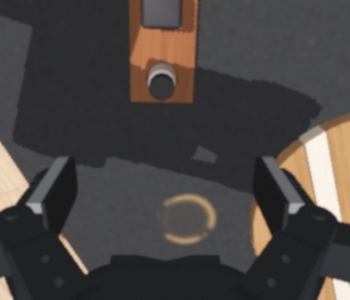

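The second view shows the cap at the crop's (160,12) and the vial at (160,80). The cap centre is at (0.571,-0.2677), a 25.9 mm square with its top at 0.0925 and x at -25.1°, and the stand pocket agrees. I'll grasp it.

Request:
jog_arm(targets=[[[0.014,0.034,0],[0,0,-0.019],1],[[0.0142,0.0345,0],[0,0,0],1],[[0,0,-0.02],[0,0,0],1],[[0,0,-0.02],[0,0,0],1],[[0,0,-0.02],[0,0,0],1]])

```text
time: 4.35
ee_pos: [0.5716, -0.2674, 0.1005]
tcp_rot: [2.649, 1.687, 0.001]
force: [0.4, -0.6, -0.5]
opening: 0.0854
grip_force: 0.0
```

Request:
jog_arm(targets=[[[0,0,-0.015],[0,0,0],1],[[0,0,-0.0055],[0,0,0],1],[[0,0,0],[0,0,0],0.2],[[0,0,0],[0,0,0],0],[[0,0,0],[0,0,0],-0.1]], squeeze=25)

```text
time: 4.85
ee_pos: [0.5714, -0.27, 0.0809]
tcp_rot: [2.651, 1.682, 0.001]
force: [-0.5, 0.1, -0.3]
opening: 0.044
grip_force: 0.0
```

Request:
jog_arm(targets=[[[0,0,0],[0,0,0],-0.3],[[0,0,0],[0,0,0],-0.5],[[0,0,0],[0,0,0],-0.7],[[0,0,0],[0,0,0],-0.9],[[0,0,0],[0,0,0],-1]])

```text
time: 5.35
ee_pos: [0.5709, -0.2698, 0.0807]
tcp_rot: [2.652, 1.683, 0.0]
force: [-0.4, -0.3, 6.1]
opening: 0.0255
grip_force: 26.4
```

Request:
jog_arm(targets=[[[0,0,0],[0,0,0],-1],[[0,0,0.004],[0,0,0],-1],[[0,0,0.006],[0,0,0],-1],[[0,0,0.01],[0,0,0],-1],[[0,0,0.01],[0,0,0],-1]], squeeze=35)

```text
time: 5.85
ee_pos: [0.5708, -0.2695, 0.1104]
tcp_rot: [-2.652, -1.683, 0.0]
force: [-0.0, -0.8, -1.1]
opening: 0.0255
grip_force: 34.6
```

Request:
jog_arm(targets=[[[0,0,0.015],[0,0,0],-1],[[0,0,0.02],[0,0,0],-1],[[0,0,0.02],[0,0,0],-1],[[0,0,0.015],[0,0,0],-1],[[0,0,0],[0,0,0],-1]])

```text
time: 6.35
ee_pos: [0.5724, -0.2706, 0.1835]
tcp_rot: [2.647, 1.68, 0.004]
force: [-0.2, -0.7, -0.7]
opening: 0.0255
grip_force: 34.7
```

```bash
python3 - <<'E'
from h import *
o=manip.get_obs();print(o["ee_pos"],o["opening"],o["force"],o["grip_force"],o["joint_pos"].round(3))
d=wristcam();np.savez("w5.npz",**d);s=dict(manip.get_image("side"));np.savez("s5.npz",**s)
P=s["R"]@o["ee_pos"]+s["t"];p=s["camera_matrix"]@P;p=(p[:2]/p[2]).astype(int)
a=cv2.resize(s["image"][p[1]-60:p[1]+60,p[0]-60:p[0]+60],(400,400),interpolation=2)
b=d["image"][200:400,215:415];b=cv2.convertScaleAbs(cv2.resize(b,(400,400)),alpha=1.8)
cv2.imwrite("pics/w5.png",np.hstack([a,b]))
E
```

```text
[ 0.5723617  -0.27055752  0.18350017] 0.025455880895715852 [-0.20454989 -0.66628217 -0.71424128] 34.65088605880737 [-0.618  0.607  1.474  0.     1.053 -0.178]
```

View pics/w5.png

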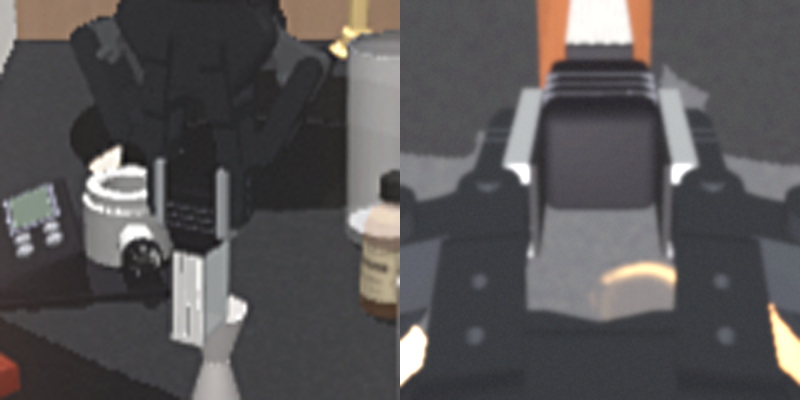

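The cell hangs upright in the gripper: the left panel shows the body at (200,295), and the right panel shows the cap top between the pads at (600,150). Now I'll measure the cap in the tool frame.

```bash
python3 - <<'E'
from h import *
d=dict(np.load("w5.npz"));K=d["camera_matrix"];z=d["depth"];v,u=np.mgrid[0:400,0:640]
C=np.stack([(u-K[0,2])/K[0,0]*z,(v-K[1,2])/K[1,1]*z,z],-1);T=d["tool_from_camera"];W=C@T[:3,:3].T+T[:3,3]
m=(z>0)&(abs(W[...,1])<.0125)&(abs(W[...,0])<.025)&(W[...,2]>-.025)&(W[...,2]<.0)
print("zpct",np.percentile(W[m][:,2],[5,25,50,75,95]).round(4))
m&=abs(W[...,2]-np.median(W[m][:,2]))<.002
x=W[m][:,0];y=W[m][:,1];print("x",np.percentile(x,[0.5,2,50,98,99.5]).round(4),"y",np.percentile(y,[1,50,99]).round(4))
print(cv2.minAreaRect((W[m][:,:2]*1000).astype(np.float32)))
# colour extent: cap patch in pixels projected on plane z
g=cv2.cvtColor(d["image"],6)[:,316]; print(g[225:320:2])
o=manip.get_obs();print(o["ee_pos"],o["tcp_rot"])
E
```

```text
zpct [-0.013  -0.0123 -0.0118 -0.0109 -0.0033]
x [-0.0098 -0.0092  0.0038  0.0148  0.0152] y [-0.0123 -0.      0.0122]
((2.362118721008301, -0.0007343292236328125), (24.980743408203125, 26.726829528808594), 89.96109008789062)
[53 53 43 22 24 34 48 29 43 32 38 41 23 24 26 29 33 38 44 47 48 48 48 48
 47 48 49 46 45 47 47 45 45 45 45 44 43 43 43 42 62 74 74 74 74 75 77 76]
[ 0.57079368 -0.26950899  0.1805527 ] [2.65183317e+00 1.68264035e+00 6.90671765e-04]
```

The cell axis sits 2.4 mm along tool +x, square in the grip, with its foot 72 mm ahead of the TCP. I'll move it over the well while turning by +108°.

Request:
jog_arm(targets=[[[-0.0037,0.023,0],[0,0,0.1346],-1],[[-0.0037,0.023,0],[0,0,0.1346],-1],[[-0.0037,0.023,0],[0,0,0.1346],-1],[[-0.0037,0.023,0],[0,0,0.1346],-1],[[-0.0037,0.023,0],[0,0,0.1346],-1]])

```text
time: 6.95
ee_pos: [0.5512, -0.1533, 0.1787]
tcp_rot: [-1.94, -2.468, 0.001]
force: [0.1, 0.2, -1.1]
opening: 0.0254
grip_force: 34.7
```

Request:
jog_arm(targets=[[[-0.0037,0.023,0],[0,0,0.1346],-1],[[-0.0037,0.023,0],[0,0,0.1346],-1],[[-0.0037,0.023,0],[0,0,0.1346],-1],[[-0.0037,0.023,0],[0,0,0.1346],-1],[[-0.0037,0.023,0],[0,0,0.1346],-1]])

```text
time: 7.45
ee_pos: [0.5327, -0.0384, 0.1788]
tcp_rot: [-1.016, -2.97, 0.0]
force: [0.4, 0.0, -1.2]
opening: 0.0254
grip_force: 34.7
```

Request:
jog_arm(targets=[[[-0.0037,0.023,0],[0,0,0.1346],-1],[[-0.0037,0.023,0],[0,0,0.1346],-1],[[-0.0037,0.023,0],[0,0,0.1346],-1],[[-0.0037,0.023,-0.01],[0,0,0.1346],-1],[[0,0,0],[0,0,0],-1]])

```text
time: 7.95
ee_pos: [0.5162, 0.055, 0.168]
tcp_rot: [-0.192, -3.13, -0.001]
force: [-0.4, -0.1, -1.5]
opening: 0.0251
grip_force: 34.7
```

Request:
jog_arm(targets=[[[0,0,0],[0,0,0],-1],[[0,0,0],[0,0,0],-1],[[0,0,0],[0,0,0],-1],[[0,0,0],[0,0,0],-1],[[0,0,0],[0,0,0],-1]])

```text
time: 8.45
ee_pos: [0.5192, 0.0519, 0.17]
tcp_rot: [0.2, 3.135, -0.0]
force: [0.3, 0.0, -1.1]
opening: 0.0253
grip_force: 34.7
```

Request:
jog_arm(targets=[[[0,0.001,-0.01],[0,0,0],-1],[[0,0,-0.01],[0,0,0],-1],[[0,0,-0.005],[0,0,0],-1],[[0,0,0],[0,0,0],-1],[[0,0,0],[0,0,0],-1]])

```text
time: 8.95
ee_pos: [0.5188, 0.0535, 0.1444]
tcp_rot: [-0.198, -3.134, -0.0]
force: [0.4, -0.1, -0.3]
opening: 0.0254
grip_force: 34.7
```

```bash
python3 - <<'E'
from h import *
for i in range(3):
    d=wristcam();print(d["ee"].round(4))
np.savez("w6.npz",**d)
s=dict(manip.get_image("side"))
a=cv2.resize(s["image"][120:220,255:375],(480,400),interpolation=2)
b=cv2.convertScaleAbs(cv2.resize(d["image"][180:340,235:395],(320,320)),alpha=1.5);b=cv2.copyMakeBorder(b,0,80,0,0,0)
cv2.imwrite("pics/w6.png",np.hstack([a,b]))
E
```

```text
[0.5188 0.0535 0.1444]
[0.5191 0.0535 0.1447]
[0.5192 0.0535 0.1449]
```

View pics/w6.png

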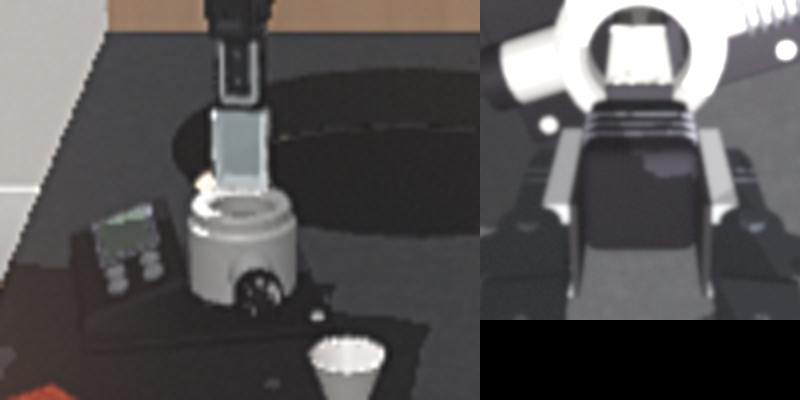

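The side view (left) shows the cell's foot centred just above the well mouth at (242,200). The wrist view shows the ribbed body in line with the bore at (640,50). I'll lower it gently.

Request:
jog_arm(targets=[[[0,0,-0.003],[0,0,0],-1],[[0,0,-0.003],[0,0,0],-1],[[0,0,-0.003],[0,0,0],-1],[[0,0,-0.002],[0,0,0],-1],[[0,0,-0.002],[0,0,0],-1]])

```text
time: 9.65
ee_pos: [0.5189, 0.0535, 0.1315]
tcp_rot: [-0.198, -3.135, -0.0]
force: [1.4, -0.9, -0.4]
opening: 0.0252
grip_force: 34.7
```

Request:
jog_arm(targets=[[[0,0,-0.001],[0,0,0],-1],[[0,0,-0.001],[0,0,0],-1],[[0,0,-0.001],[0,0,0],-1],[[0,0,-0.001],[0,0,0],-1],[[0,0,0],[0,0,0],-1]])

```text
time: 10.15
ee_pos: [0.5189, 0.0535, 0.1277]
tcp_rot: [-0.198, -3.135, 0.0]
force: [-0.1, -0.6, -0.4]
opening: 0.0254
grip_force: 34.7
```

Request:
jog_arm(targets=[[[0,0,-0.002],[0,0,0],-1],[[0,0,-0.002],[0,0,0],-1],[[0,0,-0.002],[0,0,0],-1],[[0,0,-0.001],[0,0,0],-1],[[0,0,-0.001],[0,0,0],-1]])

```text
time: 10.65
ee_pos: [0.5189, 0.0535, 0.1196]
tcp_rot: [-0.198, -3.135, -0.0]
force: [-1.0, -0.1, -1.6]
opening: 0.0252
grip_force: 34.7
```

Request:
jog_arm(targets=[[[0,0,-0.0005],[0,0,0],-1],[[0,0,-0.0005],[0,0,0],-1],[[0,0,-0.0005],[0,0,0],-1],[[0,0,-0.0005],[0,0,0],-1],[[0,0,0],[0,0,0],-1]])

```text
time: 11.15
ee_pos: [0.5189, 0.0535, 0.1178]
tcp_rot: [-0.198, -3.135, 0.0]
force: [0.6, -0.1, -0.4]
opening: 0.0254
grip_force: 34.7
```

Request:
jog_arm(targets=[[[0,0,-0.0005],[0,0,0],-1],[[0,0,-0.0005],[0,0,0],-1],[[0,0,-0.0005],[0,0,0],-1],[[0,0,-0.0005],[0,0,0],-1],[[0,0,0],[0,0,0],-1]])

```text
time: 11.65
ee_pos: [0.5189, 0.0535, 0.1157]
tcp_rot: [-0.198, -3.135, 0.0]
force: [0.3, -0.4, -0.3]
opening: 0.0255
grip_force: 34.7
```

Request:
jog_arm(targets=[[[0,0,-0.0005],[0,0,0],-1],[[0,0,-0.0005],[0,0,0],-1],[[0,0,-0.0005],[0,0,0],-1],[[0,0,-0.0005],[0,0,0],-1],[[0,0,-0.0005],[0,0,0],-1]])

```text
time: 12.15
ee_pos: [0.519, 0.0535, 0.1133]
tcp_rot: [-0.199, -3.135, -0.0]
force: [0.4, -0.6, -2.2]
opening: 0.0254
grip_force: 34.7
```

Request:
jog_arm(targets=[[[0,0,-0.001],[0,0,0],-1],[[0,0,-0.001],[0,0,0],-1],[[0,0,-0.001],[0,0,0],-1],[[0,0,-0.001],[0,0,0],-1],[[0,0,-0.001],[0,0,0],-1]])

```text
time: 12.65
ee_pos: [0.5189, 0.0535, 0.1082]
tcp_rot: [-0.198, -3.135, 0.0]
force: [0.1, -0.4, -1.6]
opening: 0.0255
grip_force: 34.7
```

It's in the slot without contact. Continuing down.

Request:
jog_arm(targets=[[[0,0,-0.002],[0,0,0],-1],[[0,0,-0.002],[0,0,0],-1],[[0,0,-0.002],[0,0,0],-1],[[0,0,-0.002],[0,0,0],-1],[[0,0,-0.001],[0,0,0],-1]])

```text
time: 13.15
ee_pos: [0.5189, 0.0535, 0.099]
tcp_rot: [-0.198, -3.135, 0.0]
force: [-0.4, 0.3, 0.0]
opening: 0.0254
grip_force: 34.7
```

Request:
jog_arm(targets=[[[0,0,-0.002],[0,0,0],-1],[[0,0,-0.002],[0,0,0],-1],[[0,0,-0.002],[0,0,0],-1],[[0,0,-0.002],[0,0,0],-1],[[0,0,-0.001],[0,0,0],-1]])

```text
time: 13.65
ee_pos: [0.5188, 0.0535, 0.0901]
tcp_rot: [-0.198, -3.135, -0.0]
force: [-0.3, -0.5, -0.0]
opening: 0.0259
grip_force: 34.7
```

Request:
jog_arm(targets=[[[0,0,-0.001],[0,0,0],-1],[[0,0,-0.001],[0,0,0],-1],[[0,0,-0.0005],[0,0,0],-1],[[0,0,-0.0005],[0,0,0],-1],[[0,0,-0.0005],[0,0,0],-1]])

```text
time: 14.15
ee_pos: [0.519, 0.0535, 0.0868]
tcp_rot: [0.198, 3.135, -0.0]
force: [-0.0, -0.1, -1.2]
opening: 0.025
grip_force: 34.7
```

Request:
jog_arm(targets=[[[0,0,-0.0005],[0,0,0],-1],[[0,0,-0.0005],[0,0,0],-1],[[0,0,-0.0005],[0,0,0],-1],[[0,0,-0.0005],[0,0,0],-1],[[0,0,0],[0,0,0],-1]])

```text
time: 14.65
ee_pos: [0.519, 0.0535, 0.0848]
tcp_rot: [0.198, 3.135, 0.0]
force: [-0.7, 0.4, -0.1]
opening: 0.0255
grip_force: 34.7
```

Request:
jog_arm(targets=[[[0,0,-0.0005],[0,0,0],-1],[[0,0,-0.0005],[0,0,0],-1],[[0,0,0],[0,0,0],-1],[[0,0,0],[0,0,0],-1],[[0,0,0],[0,0,0],-1]])

```text
time: 15.15
ee_pos: [0.5191, 0.0535, 0.0847]
tcp_rot: [0.198, 3.135, -0.0]
force: [-0.3, 0.6, 5.7]
opening: 0.0253
grip_force: 35.6
```

It's on the pad: contact at TCP 0.0847 with about 6 N. A slight extra push, then I'll turn anticlockwise about the cell axis.

Request:
jog_arm(targets=[[[0,0,-0.0003],[0,0,0],-1],[[0,0,0],[0,0,0.02],-1],[[0,0.0001,0],[0,0,0.03],-1],[[0,0.0001,0],[0,0,0.03],-1],[[0,0.0001,0],[0,0,0.03],-1]])

```text
time: 15.65
ee_pos: [0.5193, 0.0538, 0.0846]
tcp_rot: [0.025, 3.14, 0.0]
force: [-0.6, 0.5, 7.5]
opening: 0.0257
grip_force: 35.8
```

Request:
jog_arm(targets=[[[0,0.0001,0],[0,0,0.03],-1],[[0,0.0001,0],[0,0,0.03],-1],[[0,0.0001,0],[0,0,0.02],-1],[[0,0,0],[0,0,0],-1],[[0,0,0],[0,0,0],-1]])

```text
time: 16.15
ee_pos: [0.5193, 0.054, 0.0846]
tcp_rot: [-0.1, 3.139, -0.0]
force: [-1.2, -0.3, 7.2]
opening: 0.0253
grip_force: 35.8
```

```bash
cat >> h.py <<'E'
def st():
    o=manip.get_obs(); R=cv2.Rodrigues(np.array(o["tcp_rot"]))[0]
    print(round(o["time"],2),o["ee_pos"].round(4),"phi",round(np.degrees(np.arctan2(R[1,1],R[0,1])),2),"F",o["force"].round(1),"M",o["moment"].round(3),o["joint_pos"].round(3),round(o["grip_force"],1))
E
python3 -c "from h import *;st()"
```

```text
16.15 [0.5193 0.054  0.0846] phi 93.64 F [-1.2 -0.3  7.2] M [0.125 0.281 0.048] [-0.111  0.645  1.82  -0.     0.676 -1.745] 35.8
```

Request:
jog_arm(targets=[[[0,0.0001,0],[0,0,0.02],-1],[[0,0,0],[0,0,0.02],-1],[[0,0.0001,0],[0,0,0.02],-1],[[0,0,0],[0,0,0.01],-1],[[0,0,0],[0,0,0],-1]])

```text
time: 16.65
ee_pos: [0.5193, 0.0543, 0.0846]
tcp_rot: [-0.209, 3.133, -0.0]
force: [-1.2, 0.5, 8.8]
opening: 0.0257
grip_force: 35.8
```

```bash
python3 -c "from h import *;st()"
```

```text
16.65 [0.5193 0.0543 0.0846] phi 97.65 F [-1.2  0.5  8.8] M [ 0.036  0.259 -0.08 ] [-0.11   0.645  1.82   0.     0.676 -1.815] 35.8
```

Request:
jog_arm(targets=[[[0,0,0],[0,0,0.01],-1],[[0,0,0],[0,0,0.01],-1],[[0,0,0],[0,0,0.01],-1],[[0,0,0],[0,0,0],-1],[[0,0,0],[0,0,0],-1]])

```text
time: 17.15
ee_pos: [0.5193, 0.0543, 0.0846]
tcp_rot: [-0.256, 3.13, -0.0]
force: [-1.1, -0.2, 8.1]
opening: 0.0256
grip_force: 35.8
```

```bash
python3 -c "from h import *;st()"
```

```text
17.15 [0.5193 0.0543 0.0846] phi 99.35 F [-1.1 -0.2  8.1] M [ 0.106  0.257 -0.043] [-0.11   0.645  1.82   0.     0.676 -1.844] 35.8
```

Request:
jog_arm(targets=[[[0,0,0],[0,0,0.01],-1],[[0,0,0],[0,0,0.01],-1],[[0,0,0],[0,0,0.01],-1],[[0,0,0],[0,0,0],-1],[[0,0,0],[0,0,0],-1]])

```text
time: 17.65
ee_pos: [0.5192, 0.0545, 0.0846]
tcp_rot: [-0.302, 3.126, 0.0]
force: [-1.8, 0.1, 8.2]
opening: 0.0257
grip_force: 35.8
```

```bash
python3 - <<'E'
from h import *
st()
# meter yaw from lamp and detector barrels (bright) in w2 rectified at z~.035 axis height
d=dict(np.load("w2.npz"))
K,R,t=d["camera_matrix"],d["R"],d["t"];v,u=np.mgrid[0:400,0:640];z=d["depth"]
C=np.stack([(u-K[0,2])/K[0,0]*z,(v-K[1,2])/K[1,1]*z,z],-1); W=(C-t)@R
P=W[...,:2]-np.array([.5165,.0535]); r=np.hypot(P[...,0],P[...,1])
m=(z>0)&(r>.036)&(r<.078)&(W[...,2]>.038)&(W[...,2]<.05)
for s in(1,-1):
    q=P[m&(s*P[...,1]>.01)&(abs(P[...,0])<.03)]; print(s,len(q),np.median(q,0),np.degrees(np.arctan2(-s*np.median(q[:,0]),s*np.median(q[:,1]))))
    if len(q)>20: l=cv2.fitLine(q.astype(np.float32),2,0,.01,.01).ravel(); print(np.degrees(np.arctan2(l[1],l[0]))%180)
# base plate / console edges: rectangle of the whole meter above 6 mm
m=(z>0)&(W[...,2]>.012)&(W[...,2]<.047)&(P[...,0]<-.036)&(P[...,0]>-.125)&(abs(P[...,1])<.09)
print(cv2.minAreaRect((P[m]*1000).astype(np.float32)))
E
```

```text
17.65 [0.5192 0.0545 0.0846] phi 101.05 F [-1.8  0.1  8.2] M [ 0.114  0.321 -0.056] [-1.100e-01  6.450e-01  1.820e+00  1.000e-03  6.760e-01 -1.874e+00] 35.8
1 1656 [-0.01021245  0.05074375] 11.379073162440703
100.564995
-1 1187 [ 0.00969358 -0.052316  ] 10.497224998405954
25.634613
((-69.64926147460938, -14.720176696777344), (63.207340240478516, 132.27853393554688), 12.282869338989258)
```

Meter yaw is about 11°, so the stop should come near φ of 101-102°, plus play. I'll feel for it in small steps.

Request:
jog_arm(targets=[[[0,0,0],[0,0,0.01],-1],[[0,0,0],[0,0,0.01],-1],[[0,0,0],[0,0,0],-1],[[0,0,0],[0,0,0],-1],[[0,0,0],[0,0,0],-1]])

```text
time: 18.15
ee_pos: [0.519, 0.0547, 0.0846]
tcp_rot: [-0.333, 3.123, 0.001]
force: [-1.4, 0.7, 9.5]
opening: 0.0259
grip_force: 35.8
```

```bash
python3 -c "from h import *;st()"
```

```text
18.15 [0.519  0.0547 0.0846] phi 102.17 F [-1.4  0.7  9.5] M [ 0.343  0.376 -0.114] [-1.100e-01  6.450e-01  1.820e+00  1.000e-03  6.760e-01 -1.894e+00] 35.8
```

Request:
jog_arm(targets=[[[0,0,0],[0,0,0.01],-1],[[0,0,0],[0,0,0.01],-1],[[0,0,0],[0,0,0],-1],[[0,0,0],[0,0,0],-1],[[0,0,0],[0,0,0],-1]])

```text
time: 18.65
ee_pos: [0.5189, 0.0547, 0.0846]
tcp_rot: [-0.36, 3.12, 0.002]
force: [-2.0, 0.6, 8.4]
opening: 0.0258
grip_force: 35.9
```

```bash
python3 -c "from h import *;st()"
```

```text
18.65 [0.5189 0.0547 0.0846] phi 103.18 F [-2.   0.6  8.4] M [ 0.374  0.373 -0.579] [-0.11   0.645  1.82   0.002  0.676 -1.913] 35.9
```

Stop felt: the moment is -0.58 N m. I'll ease back 1° to unload, then release and rise.

Request:
jog_arm(targets=[[[0,0,0],[0,0,-0.01],-1],[[0,0,0],[0,0,-0.008],-1],[[0,0,0.0005],[0,0,0],-1],[[0,0,0.0005],[0,0,0],-1],[[0,0,0],[0,0,0],-1]])

```text
time: 19.15
ee_pos: [0.5189, 0.0547, 0.0847]
tcp_rot: [-0.337, 3.123, 0.001]
force: [-0.0, 2.7, 3.9]
opening: 0.0254
grip_force: 35.2
```

```bash
python3 -c "from h import *;st()"
```

```text
19.15 [0.5189 0.0547 0.0847] phi 102.32 F [-0.   2.7  3.9] M [ 0.671  0.13  -0.111] [-1.100e-01  6.450e-01  1.820e+00  1.000e-03  6.770e-01 -1.896e+00] 35.2
```

Request:
jog_arm(targets=[[[0,0,0],[0,0,0],-0.3],[[0,0,0],[0,0,0],-0.2],[[0,0,0],[0,0,0],0],[[0,0,0],[0,0,0],0.3],[[0,0,0],[0,0,0],0.6]])

```text
time: 19.65
ee_pos: [0.519, 0.0542, 0.0844]
tcp_rot: [0.338, -3.123, 0.0]
force: [0.1, 0.6, 1.3]
opening: 0.0676
grip_force: 0.0
```

Request:
jog_arm(targets=[[[0,0,0],[0,0,0],1],[[0,0,0],[0,0,0],1],[[0,0,0.01],[0,0,0],1],[[0,0,0.02],[0,0,0],1],[[0,0,0.03],[0,0,0],1]])

```text
time: 20.15
ee_pos: [0.5178, 0.0544, 0.1445]
tcp_rot: [0.338, -3.12, -0.001]
force: [1.1, 0.2, -0.3]
opening: 0.0855
grip_force: 0.0
```

Request:
jog_arm(targets=[[[0.04,0,0.02],[0,0,0],1],[[0.02,0,0],[0,0,0],1],[[0,0,0],[0,0,0],1],[[0,0,0],[0,0,0],1],[[0,0,0],[0,0,0],1]])

```text
time: 20.65
ee_pos: [0.577, 0.0545, 0.164]
tcp_rot: [0.338, -3.12, -0.001]
force: [-0.4, 0.5, 0.7]
opening: 0.0854
grip_force: 0.0
```

```bash
python3 - <<'E'
from h import *
st();d=wristcam();np.savez("w7.npz",**d)
K,R,t=d["camera_matrix"],d["R"],d["t"];v,u=np.mgrid[0:400,0:640];z=d["depth"]
C=np.stack([(u-K[0,2])/K[0,0]*z,(v-K[1,2])/K[1,1]*z,z],-1); W=(C-t)@R
m=(z>0)&(np.hypot(W[...,0]-.5165,W[...,1]-.0535)<.03)&(W[...,2]>.088)&(W[...,2]<.11)
print(m.sum(),np.percentile(W[m][:,2],[5,50,95]),cv2.minAreaRect((W[m][:,:2]*1000).astype(np.float32)))
P=W[...,:2]-np.array([.5165,.0535]); r=np.hypot(P[...,0],P[...,1])
m=(z>0)&(r>.036)&(r<.078)&(W[...,2]>.038)&(W[...,2]<.05)
for s in(1,-1):
    q=P[m&(s*P[...,1]>.01)&(abs(P[...,0])<.03)]; print(s,len(q),np.degrees(np.arctan2(-s*np.median(q[:,0]),s*np.median(q[:,1]))))
m=(z>0)&(r<.032)&(r>.022)&(W[...,2]>.055)&(W[...,2]<.068);print("rim z",np.median(W[m][:,2]))
cv2.imwrite("pics/w7.png",d["image"])
E
```

```text
20.65 [0.577  0.0545 0.164 ] phi 102.36 F [-0.4  0.5  0.7] M [-0.024  0.013  0.045] [-0.099  0.573  1.623 -0.     0.949 -1.885] 0.0
1676 [0.09433229 0.09654026 0.09775993] ((516.6923828125, 52.99755859375), (25.773984909057617, 26.120052337646484), 12.229954719543457)
1 1168 12.57672306768041
-1 1211 9.74435085197657
rim z 0.06277834946673776
```

View pics/w7.png

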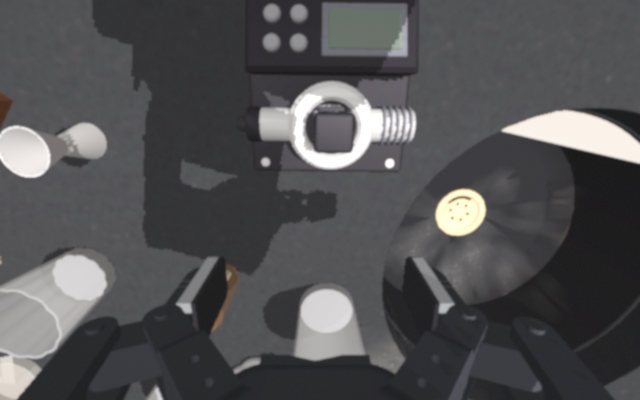

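The picture shows the cap sitting low in the well at (333,132), aligned with the baseplate, and everything else is where it was. The cap top is 34 mm above the rim, so it's fully home. One last check of the meter's yaw against the cell's 12.2°.

```bash
python3 - <<'E'
from h import *
for f in("w2.npz","w7.npz"):
    d=dict(np.load(f));K,R,t=d["camera_matrix"],d["R"],d["t"];v,u=np.mgrid[0:400,0:640];z=d["depth"]
    C=np.stack([(u-K[0,2])/K[0,0]*z,(v-K[1,2])/K[1,1]*z,z],-1); W=(C-t)@R;P=W[...,:2]-np.array([.5165,.0535]);r=np.hypot(P[...,0],P[...,1])
    M=[]
    for s in(1,-1):
        b=(z>0)&(r>.036)&(r<.076)&(W[...,2]>.036)&(W[...,2]<.05)&(s*P[...,1]>.01)&(abs(P[...,0])<.03); M.append(np.median(P[b],0))
    a=M[0]-M[1];print(f,"barrel line",np.degrees(np.arctan2(-a[0],a[1])))
d=dict(np.load("w7.npz"))
# two white screws of the plate at its far edge: parallel to meter y
g=cv2.cvtColor(d["image"],6);n,l,s,c=cv2.connectedComponentsWithStats((g[150:175,250:410]>140).astype(np.uint8))
q=[onplane(d,(c[i][0]+250,c[i][1]+150),.006) for i in range(1,n) if 15<s[i,4]<150];print(s[:,4],[np.degrees(np.arctan2(-(b-a)[0],(b-a)[1])) for a,b in zip(q,q[1:])])
E
```

```text
w2.npz barrel line 11.107683583443974
w7.npz barrel line 11.292923736722008
[2944  906   57   93] [np.float64(11.651314392469024)]
```

```bash
python3 -c "
from h import *
print(manip.close_job())"
```

```text
the job is handed in; nothing more can be done
None
```

The blank cell is fully home in the meter's slot, turned anticlockwise to the stop (within about 1° of square to the light path by my measurement) and released; the job is handed in at about 21 s.

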